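# Load the curing case with varnished gears and run its programme

## Task

Put every plywood gear wheel that has a raised hub into the curing case, each lying flat on the case's floor with its hub up, then swing the case's hood fully shut so that its tab drops behind the rim. Then key in the programme on the console, one key at a time and each right down: round, bar, round again, square, bar again; and start it by pressing the mushroom plunger fully down to its stop. Never press the cross-shaped key or two keys together, and leave the flat gear without a hub and the little tin where they are.

Things in the scene. Friction and masses are not known exactly. Their poses are not given: they have to be found in the camera images.
- gear_a: plywood gear wheel lying flat, 68 mm over the teeth and 8 mm thick, with a round wooden hub standing up from its middle (26 mm diameter, hub top 42 mm above the gear's underside); about 70 g; may be absent. Origin: centre of the underside; z points along the hub.
- gear_b: plywood gear wheel lying flat, 68 mm over the teeth and 8 mm thick, with a round wooden hub standing up from its middle (26 mm diameter, hub top 42 mm above the gear's underside); about 70 g; may be absent. Origin: centre of the underside; z points along the hub.
- gear_c: plywood gear wheel lying flat, 68 mm over the teeth and 8 mm thick, with a round wooden hub standing up from its middle (26 mm diameter, hub top 42 mm above the gear's underside); about 70 g; may be absent. Origin: centre of the underside; z points along the hub.
- gear_d: plywood gear wheel lying flat, 68 mm over the teeth and 8 mm thick, with a round wooden hub standing up from its middle (26 mm diameter, hub top 42 mm above the gear's underside); about 70 g; may be absent. Origin: centre of the underside; z points along the hub.
- case: curing case fixed on the table: a square open plywood tray, 176 mm outside in x and y, 60 mm tall, walls 8 mm, so 160 mm square inside; its inner floor lies 8 mm above the table. Origin: centre of the underside. Its hood is hinged along the rim of its +y side. Room for four gears in two rows of two (80 mm apart).
- hood (a joint): hood hinge, rad: 0 = shut (flat on the rim), grows as it opens; starts at about 1.75 to 2.0 (standing upright and leaning outwards to the case's +y side, up to 240 mm above the table). Stiff hinge: the hood stays wherever it is left, and takes 2 to 4 N at its free edge to swing.
- hood_hinge (a point): middle of the hinge line, on the case's +y rim, at the hood's outer face, 66 mm above the table; runs along the case's x. The hood is an amber plastic plate 176 x 176 x 6 mm; at its free edge a tab 70 mm wide, 22 mm deep drops inside the case's -y wall when shut. Axes turn with the hood: the plate runs from here along -y, z is its outer (upper) side.
- hood_edge (a point): middle of the free edge of the hood, on its outer face, 176 mm from the hinge line; when shut it lies 66 mm above the table over the case's -y wall.
- console: control console fixed on the table: grey slab 215 mm (x) x 140 mm (y) x 25 mm tall, carrying four keys and the start plunger. Origin: centre of the underside.
- key_round_top (a point): round key, 34 mm diameter, black, standing 10 mm out of its own 54 mm square grey housing; spring-loaded, travel 6 mm, about 4 N to hold it right down, springs back by itself. This point is the middle of the key's top face, 45 mm above the table when up. The four keys sit two by two, 65 mm apart, on the near half of the console, in any order.
- key_square_top (a point): square key, 32 x 32 mm, black, standing 10 mm out of its own 54 mm square grey housing; spring-loaded, travel 6 mm, about 4 N to hold it right down, springs back by itself. This point is the middle of the key's top face, 45 mm above the table when up. The four keys sit two by two, 65 mm apart, on the near half of the console, in any order.
- key_bar_top (a point): bar-shaped key, 46 mm (console x) x 16 mm, black, standing 10 mm out of its own 54 mm square grey housing; spring-loaded, travel 6 mm, about 4 N to hold it right down, springs back by itself. This point is the middle of the key's top face, 45 mm above the table when up. The four keys sit two by two, 65 mm apart, on the near half of the console, in any order.
- key_cross_top (a point): cross-shaped (plus sign) key, arms 44 mm long and 12 mm wide, black, standing 10 mm out of its own 54 mm square grey housing; spring-loaded, travel 6 mm, about 4 N to hold it right down, springs back by itself. This point is the middle of the key's top face, 45 mm above the table when up. The four keys sit two by two, 65 mm apart, on the near half of the console, in any order.
- key_round (a joint): how far the round key is down, m: 0 up, 0.006 right down
- key_square (a joint): how far the square key is down, m: 0 up, 0.006 right down
- key_bar (a joint): how far the bar key is down, m: 0 up, 0.006 right down
- key_cross (a joint): how far the cross key is down, m: 0 up, 0.006 right down
- plunger_top (a point): middle of the top of the start plunger, a round aluminium mushroom head 52 mm across on a stem over a dark collar, at the far (+x) end of the console, top 75 mm above the table when up. Travel 18 mm, spring force growing to about 8 N at the stop, springs back by itself.
- plunger (a joint): how far the plunger is down, m: 0 up, 0.018 at its stop
- flat_gear: bystander: a gear wheel of the same size (68 mm, 8 mm thick) but plain flat, without a hub. Origin: centre of the underside.
- tin: bystander: small closed tin, 48 mm diameter, 50 mm tall. Origin: centre of the underside.
Mind the look-alikes: they are no part of the job. What is shaped like the gear_b but black, pink or purple is not meant.

How it is judged:
By the outcome, as a careful person would: the job done as asked, in the order asked, and still so for the second after the job is handed in, with the robot touching nothing.
Of gear_a, gear_b, gear_c, gear_d only 2 to 4 are there at a start; the rules pass over those that are not, and their reading is None.
At some moment in a run one of gear_a, gear_b, gear_c, gear_d may be knocked a few centimetres aside while the robot is not near it.
Once in a run the grip may slacken for a moment while it holds something.
It also fails if it takes over 210 s, if anything falls off the work surface, if the arm or the gripper's body presses on something with over 40 N, if the wrist force passes 120 N, or if a joint passes its speed limit or range.

## Robot

A 6-joint arm with a two-finger parallel gripper is mounted at the origin on the work surface. World frame = base frame: x ahead of the robot, y to its left, z up, the work surface at z = 0. Lengths are in m, angles in degrees, forces in N, time in s.
With the tool pointing down it reaches from about 0.375 to 0.9 m from the base axis. Payload 3.1 kg.
Tool frame: the origin (TCP) lies at the very end of the fingers, on their centre line; the grasp point (between the pads) lies 19 mm behind it; z points along the fingers, y is the line along which they close (so a half turn about z gives the same grasp; the last joint's range is limited). The gripper opens to 87 mm and grips with 3 to 60 N. Pads are 19 mm wide; open, the fingers measure 117 mm over their backs; the gripper's body (75 mm by 190 mm) begins 51 mm behind the grasp point.
Start: joints at [57.038, 30.224, 82.088, -0, 67.689, -10.227], TCP at [0.242, 0.576, 0.223] pointing down, gripper open.
Joint ranges: [-176.69, 176.69], [-43.24, 126.21], [12.49, 139.97], [-82, 262], [0, 151.66], [-163.58, 163.58]. Speed limits (degrees/s): [159.86, 159.86, 180, 180, 180, 180].

## Interface

Orientations are given as a 3x3 rotation matrix whose columns are the frame's x, y, z axes.
In Python, from rig import readout, viewer, ticket gives the robot as it stands.
- The arm moves only by the tool send_rows, never from a script. Its argument "moves" is a list of rows, each a list of 6 numbers: the shift along the tool's x, y, z in units of 250 mm (1.0 is 250 mm), then the turn, a rotation vector about the tool's x, y, z in units of 90 degrees (1.0 is 90 degrees). A call has 1 to 12 rows; each row is the pose to reach, as a shift and turn from the pose commanded when the call began, along the tool's axes at that moment; what a row does not reach only later rows make up. A row lasts 1/10 s, in which the tool goes at most 50 mm and 8.59 degrees, less where a joint would pass 70% of its speed; a pose out of reach is approached as far as the arm can. A call with a number of a shift or a turn outside -1 to 1 is refused whole. A call with a gripper value outside its range is refused whole. "grip" is the opening, from 0 (shut) to 1 (fully open), set as the call begins (left out, the last holds). The fingers move at their own pace and stop on an object; the grip force is fixed at half the most. Time passes only in rows, so rows that repeat a pose let the fingers close. It gives the time, the measured TCP pose, the force, the opening and the grip force at its end, in the units of the state.
- readout.read_state(): the state, without advancing time (a new reading comes with each control period).
- viewer.capture(name): name is "scene" or "side" or "wrist"; returns (picture, depth): 400x640x3 uint8, red, green, blue; 400x640 float32, m along the optical axis (not along the pixel's ray), 0 where there is no reading.
- viewer.camera_info(name): a dict with "fx", "fy", "cx", "cy" (pixels), "R" (3x3) and "t" (3): a world point X has camera coordinates R X + t; the wrist camera has in their place "tool_from_camera" (4x4, takes a point from camera to tool coordinates, whose origin is the TCP and whose axes are the flange's). Camera axes: x right, y down, z forward; pixel columns grow to the right and rows downward; lengths in m; the calibration is good to about 2 mm. A picture is of the moment at which its call begins: read the wrist's pose just before it. camera_info takes no time and is no camera call.
- ticket.hand_in(): hands the job in; it is judged then, once.
The state is a dict: "time_s": time; "joint_positions": joint angles; "qvel": joint speeds; "tau": joint torques, N m; "position": TCP position; "tcp_rot": TCP orientation; "force": force on the tool from outside, world axes, zero at the start; "moment": the same for the moment, N m; "opening": opening from 0.0 (shut) to 1.0 (fully open); "grasp_force": force on a finger pad.
Only numpy, scipy, OpenCV 4.12 (cv2) and the standard library are available. Lean on these libraries where they do the work, as an engineer would, in place of code of your own. Each camera call takes 0.05 s, during which the arm holds its last target. There are 200 camera calls.

## Working session

There is one attempt and no reset: what is moved stays moved. The work goes in short steps, Python scripts to look and compute and a tool call to move; the robot and the scene stay as the last step left them, time stands still between calls to the robot, and variables do not carry over. Pictures are saved under pics/ and viewed, at most 14 in all, crops included, and the job is handed in when it is done.

Besides the shell and the picture viewer there is one more tool, called in YAML: its name, and indented under it one key for each argument. send_rows: Moves the arm, as the interface text tells. Shifts and turns lie within -1 to 1; 1 stands for 250 mm of shift or 90 degrees of turn. Its arguments: {"type":"object","properties":{"moves":{"type":"array"},"grip":{"type":"number"}},"required":["moves"]}

```bash
ls; mkdir -p pics; python3 - <<'E'
from rig import readout, viewer
import cv2,numpy as np
s=readout.read_state(); print(s)
for n in("scene","side"):
    p,d=viewer.capture(n); cv2.imwrite(f"pics/{n}0.png",p[:,:,::-1]); np.save(f"pics/{n}0.npy",d); print(n,viewer.camera_info(n))
print(viewer.camera_info("wrist"))
E
```

```text
pics
{'time_s': 0.0, 'joint_positions': array([ 5.70377216e+01,  3.02779364e+01,  8.21554978e+01, -1.06305306e-04,
        6.76875357e+01, -1.02261401e+01]), 'qvel': array([ 0.01394591,  0.03392343,  0.02841119,  0.09039677, -0.05900963,
       -0.0408745 ]), 'tau': array([-2.39667343e-04, -4.40041029e+01, -1.76591760e+01,  6.32470055e-02,
        5.82703308e-02, -1.74577690e-04]), 'position': array([0.2411212 , 0.57584041, 0.22158759]), 'tcp_rot': array([[-9.22294561e-01,  3.86485997e-01, -1.14730209e-03],
       [ 3.86487520e-01,  9.22292934e-01, -1.77239404e-03],
       [ 3.73143133e-04, -2.07808732e-03, -9.99997771e-01]]), 'force': array([ 0.39379497, -0.20055803, -0.64330505]), 'moment': array([ 0.02253243, -0.01155389,  0.01712689]), 'grasp_force': 0.0, 'opening': 0.9998150710348748}
scene {'fx': 390.7725084053605, 'fy': 390.7725084053605, 'cx': 318.7883065186431, 'cy': 198.89762052295723, 'R': array([[-0.87450439,  0.4847414 , -0.01636579],
       [ 0.32469522,  0.56003797, -0.76218796],
       [-0.36029859, -0.67185061, -0.64714889]]), 't': array([ 0.49244108, -0.11354497,  1.25942019])}
side {'fx': 394.88589955194027, 'fy': 394.88589955194027, 'cx': 315.42241583260824, 'cy': 195.9907566891909, 'R': array([[ 0.99693479, -0.07820483, -0.00224355],
       [-0.05026532, -0.61826748, -0.7843588 ],
       [ 0.05995353,  0.78206734, -0.62030335]]), 't': array([-0.53576775,  0.07484314,  1.08591766])}
{'fx': 315.3073055224313, 'fy': 315.3073055224313, 'cx': 323.50170825286796, 'cy': 195.5945487604978, 'tool_from_camera': array([[ 4.04100990e-04, -9.56477626e-01, -2.91805394e-01,
         8.09439086e-02],
       [ 9.99999784e-01,  5.37560526e-04, -3.77181901e-04,
         9.76292727e-04],
       [ 5.17629110e-04, -2.91805179e-01,  9.56477637e-01,
        -1.60982760e-01],
       [ 0.00000000e+00,  0.00000000e+00,  0.00000000e+00,
         1.00000000e+00]])}
```

View pics/scene0.png

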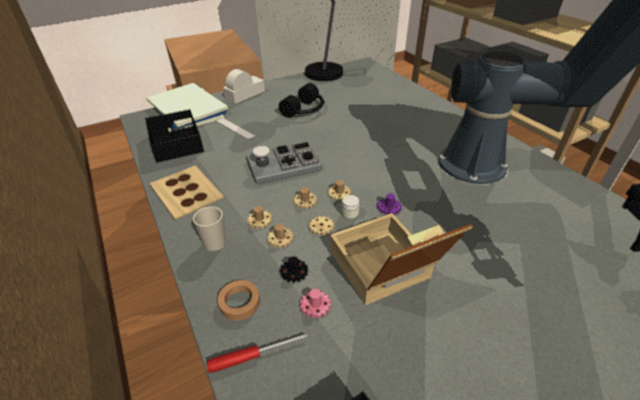

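View pics/side0.png

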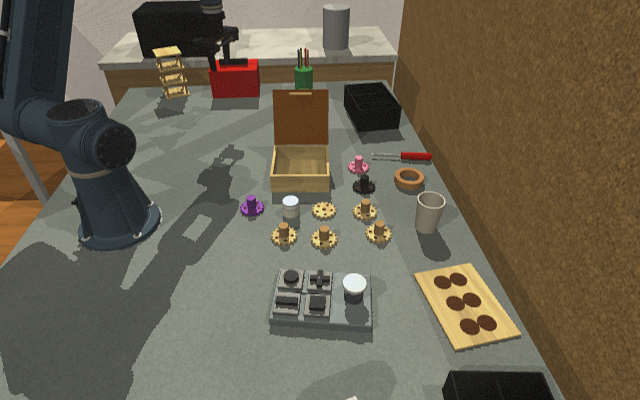

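The scene shows four hubbed tan gears (side view: hubs near (365,205), (284,228), (324,232), (378,228)). The flat gear is at (324,210) and the tin at (290,207). The console keys are round (291,275), cross (320,278), bar (287,302) and square (317,304), with the plunger at (355,285). The black, pink and purple gears are decoys. Next I'll measure these from depth.

```bash
cat > h.py <<'E'
from rig import readout, viewer
import cv2,numpy as np
def cloud(n,d=None,p=None):
    s=readout.read_state()
    if d is None: p,d=viewer.capture(n)
    c=viewer.camera_info(n); v,u=np.mgrid[:400,:640]
    X=np.stack([(u-c['cx'])/c['fx']*d,(v-c['cy'])/c['fy']*d,d],-1)
    if n=="wrist":
        T=c['tool_from_camera']; X=X@T[:3,:3].T+T[:3,3]; X=X@s['tcp_rot'].T+s['position']
    else: X=(X-c['t'])@c['R']
    X[d<=0]=np.nan
    return X,p
E
python3 - <<'E'
from h import *
def at(X,u,v,r,zlo,zhi):
    w=X[v-r:v+r+1,u-r:u+r+1].reshape(-1,3); w=w[(w[:,2]>zlo)&(w[:,2]<zhi)]
    return len(w),((w.min(0)+w.max(0))/2).round(4),w.mean(0).round(4),np.ptp(w,axis=0).round(3)
P={}
for n in("scene","side"):
    P[n]=cloud(n,np.load(f"pics/{n}0.npy"))[0]
S=P['side'];C=P['scene']
for nm,u,v in(("g1",365,205),("g2",284,228),("g3",324,232),("g4",378,228),("tin",290,203)): print("side",nm,at(S,u,v,10,.037,.056))
for nm,u,v in(("g1",280,232),("g2",340,186),("g3",305,194),("g4",260,213),("tin",350,202)): print("scene",nm,at(C,u,v,9,.037,.056))
print("flat",at(S,324,210,15,.004,.014),at(C,321,225,13,.004,.014))
for nm,u,v in(("round",291,275),("cross",320,278),("bar",287,302),("sq",317,304)): print(nm,at(S,u,v,14,.0415,.05))
print("plunger",at(S,355,285,16,.066,.085),at(C,261,152,11,.066,.085))
for n,X in P.items():
    q=X.reshape(-1,3); q=q[np.isfinite(q).all(1)]
    r=q[(abs(q[:,2]-.06)<.006)]
    # console/case regions
    cs=S[120:200,262:338].reshape(-1,3) if n=='side' else C[205:305,320:450].reshape(-1,3)
    rim=cs[abs(cs[:,2]-.06)<.004]; print(n,"rim",len(rim),cv2.minAreaRect((rim[:,:2]*1000).astype(np.float32)),rim.min(0),rim.max(0))
    co=S[258:340,262:380].reshape(-1,3) if n=='side' else C[135:190,240:330].reshape(-1,3)
    t=co[abs(co[:,2]-.025)<.004]; print(n,"console",cv2.minAreaRect((t[:,:2]*1000).astype(np.float32)))
    k=co[abs(co[:,2]-.035)<.003]; print(n,"housings",cv2.minAreaRect((k[:,:2]*1000).astype(np.float32)))
    hd=cs if n=='scene' else S[85:150,268:335].reshape(-1,3)
    hd=hd[hd[:,2]>.1]; 
    if len(hd): print(n,"hood",len(hd),hd.min(0),hd.max(0), hd[hd[:,2]>hd[:,2].max()-.01].mean(0))
E
```

```text
side g1 (52, array([ 0.676 , -0.0084,  0.041 ]), array([ 0.6755, -0.0094,  0.0413]), array([0.025, 0.026, 0.007]))
side g2 (66, array([ 0.448 , -0.0885,  0.0407]), array([ 0.4475, -0.0897,  0.041 ]), array([0.023, 0.026, 0.007]))
side g3 (64, array([ 0.5502, -0.1085,  0.041 ]), array([ 0.5502, -0.1094,  0.0413]), array([0.024, 0.026, 0.008]))
side g4 (61, array([ 0.6966, -0.1001,  0.041 ]), array([ 0.696 , -0.1005,  0.0408]), array([0.024, 0.025, 0.007]))
side tin (195, array([0.4673, 0.0033, 0.0451]), array([ 0.468 , -0.002 ,  0.0471]), array([0.045, 0.051, 0.016]))
scene g1 (66, array([ 0.6756, -0.0083,  0.0415]), array([ 0.6759, -0.0074,  0.041 ]), array([0.024, 0.026, 0.008]))
scene g2 (51, array([ 0.4503, -0.058 ,  0.044 ]), array([ 0.4491, -0.0812,  0.0419]), array([0.032, 0.086, 0.014]))
scene g3 (52, array([ 0.5498, -0.1079,  0.0408]), array([ 0.5511, -0.1062,  0.041 ]), array([0.023, 0.025, 0.007]))
scene g4 (57, array([ 0.6959, -0.0998,  0.0407]), array([ 0.696 , -0.0979,  0.0409]), array([0.025, 0.027, 0.006]))
scene tin (202, array([0.4683, 0.0047, 0.0452]), array([0.4699
[... 1310 characters left out ...]
75781, 187.992431640625), 81.79397583007812)
scene hood 1855 [0.42693567 0.28765493 0.10004518] [0.60291159 0.34532792 0.22820391] [0.52841008 0.32906249 0.22237362]
side rim 479 ((504.8843688964844, 192.827880859375), (185.85305786132812, 175.85275268554688), 85.57469940185547) [0.41215169 0.09614692 0.05600467] [0.59726336 0.28874785 0.06395378]
side console ((527.8494873046875, -302.3770446777344), (142.28359985351562, 214.6312713623047), 80.64958190917969)
side housings ((521.4427490234375, -300.7310791015625), (122.77904510498047, 186.6157989501953), 80.59846496582031)
side hood 2324 [0.42606991 0.28572928 0.10003902] [0.60355884 0.34571855 0.22745595] [0.51592889 0.33299    0.22183857]
```

```bash
python3 - <<'E'
from h import *
P={n:cloud(n,np.load(f"pics/{n}0.npy"))[0] for n in("scene","side")}
S=P['side'];C=P['scene']
for yaw in(-3.5,-4.4,-5.3):
  a=np.radians(yaw); ex=np.array([np.cos(a),np.sin(a)]); ey=np.array([-ex[1],ex[0]])
  for n,q in(("side",S[100:200,262:338]),("scene",C[205:305,320:450])):
    q=q.reshape(-1,3); r=q[abs(q[:,2]-.059)<.004][:,:2]-[.504,.19]
    x,y=r@ex,r@ey
    m=y<.06
    print(yaw,n,"x",np.percentile(x[m],[1,99]).round(4),"front edge y by x", [np.percentile(y[(abs(x-c)<.02)&(y<0)],[3,97]).round(4) for c in(-.06,0,.06)],
     "left by y",[np.percentile(x[(abs(y-c)<.015)&(x<0)],[4,96]).round(4) for c in(-.04,.04)],"right",[np.percentile(x[(abs(y-c)<.015)&(x>0)],[4,96]).round(4) for c in(-.04,.04)])
for n,q in(("side",S[85:150,268:335]),("scene",C[205:305,320:480])):
    q=q.reshape(-1,3);q=q[(q[:,2]>.09)]; a=np.radians(-4.4); r=(q[:,:2]-[.504,.19])@np.array([-np.sin(a),np.cos(a)])
    for z in(.1,.14,.18,.21,.225): m=abs(q[:,2]-z)<.006; print(n,z,m.sum(),np.percentile(r[m],[5,50,95]).round(4))
E
```

```text
-3.5 side x [-0.0871  0.0885] front edge y by x [array([-0.088 , -0.0101]), array([-0.0901, -0.0789]), array([-0.0896, -0.0803])] left by y [array([-0.0869, -0.0801]), array([-0.0861, -0.0789])] right [array([0.0822, 0.0862]), array([0.0826, 0.0891])]Traceback (most recent call last):
  File "<stdin>", line 11, in <module>
    return _quantile_unchecked(
        a, q, axis, out, overwrite_input, method, keepdims, weights)
    return _ureduce(a,
                    func=_quantile_ureduce_func,
    ...<5 lines>...
                    overwrite_input=overwrite_input,
                    method=method)
    r = func(a, **kwargs)
    result = _quantile(arr,
                       quantiles=q,
    ...<2 lines>...
                       out=out,
                       weights=wgt)
    slices_having_nans = np.isnan(arr[-1, ...])
                                  ~~~^^^^^^^^^
IndexError: index -1 is out of bounds for axis 0 with size 0
```

send_rows:
  moves:
    - [0,0,0,0,0,0.1]
    - [0,0,0,0,0,0.1]
  grip: 0.6

```text
time_s: 0.3
position: [0.2413, 0.5761, 0.222]
tcp_rot: [[-0.85, 0.526, -0.001], [0.526, 0.85, -0.001], [0.0, -0.001, -1.0]]
force: [-0.1, 0.8, -0.3]
opening: 0.896
grasp_force: 0.0
```

```bash
cat >> h.py <<'E'
from scipy.spatial.transform import Rotation as Ro
def rows(*targets):
    "rows from the present pose to (x,y,z,yaw of tool x)"
    s=readout.read_state(); R=s['tcp_rot']; p=s['position']
    print("at",p.round(4),"yaw",round(np.degrees(np.arctan2(R[1,0],R[0,0])),1),"q6",round(s['joint_positions'][5],1),"t",s['time_s'],"open",round(s['opening'],3))
    for x,y,z,yaw in targets:
        T=Ro.from_euler('xz',[180,yaw],degrees=True).as_matrix()
        d=R.T@(np.array([x,y,z])-p); w=Ro.from_matrix(R.T@T).as_rotvec(degrees=True)
        print((x,y,z,yaw),(d/.25).round(3).tolist(),(w/90).round(3).tolist(),"rows",int(np.ceil(max(np.linalg.norm(d)/.05,np.linalg.norm(w)/8.59))))
def hub(zlo=.037,zhi=.047,near=None,rad=.05):
    X,p=cloud("wrist"); q=X.reshape(-1,3)
    near=readout.read_state()['position'] if near is None else near
    q=q[(q[:,2]>zlo)&(q[:,2]<zhi)&(np.hypot(q[:,0]-near[0],q[:,1]-near[1])<rad)]
    if len(q)<20: return print("no hub",len(q))
    c,r=cv2.minEnclosingCircle((q[:,:2]*1000).astype(np.float32))
    print("hub circle",np.round(c,1),round(r,1),"median",(np.median(q,0)*1000).round(1),len(q))
    return np.array(c)/1000
E
python3 -c "
from h import *
rows((.24,.576,.40,110),(.42,.36,.40,110),(.50,.24,.40,85.6),(.696,-.1,.4,85.6))"
```

```text
at [0.2413 0.5761 0.222 ] yaw 148.2 q6 -1.2 t 0.3 open 0.896
(0.24, 0.576, 0.4, 110) [0.004, -0.004, -0.712] [-0.001, 0.0, 0.425] rows 5
(0.42, 0.36, 0.4, 110) [-1.063, -0.36, -0.712] [-0.001, 0.0, 0.425] rows 7
(0.5, 0.24, 0.4, 85.6) [-1.587, -0.6, -0.711] [-0.001, 0.0, 0.696] rows 10
(0.696, -0.1, 0.4, 85.6) [-2.97, -1.343, -0.71] [-0.001, 0.0, 0.696] rows 17
```

send_rows:
  moves:
    - [0,0,-0.2,0,0,0.09]
    - [0,0,-0.4,0,0,0.18]
    - [0,0,-0.6,0,0,0.27]
    - [0,0,-0.71,0,0,0.36]
    - [-0.2,-0.08,-0.71,0,0,0.45]
    - [-0.4,-0.16,-0.71,0,0,0.54]
    - [-0.6,-0.24,-0.71,0,0,0.63]
    - [-0.8,-0.32,-0.71,0,0,0.696]
    - [-1,-0.4,-0.71,0,0,0.696]
    - [-1,-0.4,-0.71,0,0,0.696]
  grip: 0.6

```text
time_s: 1.3
position: [0.4036, 0.3564, 0.3998]
tcp_rot: [[0.077, 0.997, 0.001], [0.997, -0.077, -0.002], [-0.002, 0.001, -1.0]]
force: [0.0, -0.3, 0.5]
opening: 0.602
grasp_force: 0.0
```

```bash
python3 -c "
from h import *
rows((.5,.18,.4,85.6),(.55,.0,.35,85.6),(.696,-.1,.13,85.6))"
```

```text
at [0.4036 0.3564 0.3998] yaw 85.6 q6 34.0 t 1.3 open 0.602
(0.5, 0.18, 0.4, 85.6) [-0.674, 0.439, 0.001] [0.0, 0.001, -0.0] rows 5
(0.55, 0.0, 0.35, 85.6) [-1.376, 0.694, 0.202] [0.0, 0.001, -0.0] rows 8
(0.696, -0.1, 0.13, 85.6) [-1.728, 1.306, 1.083] [0.0, 0.001, -0.0] rows 13
```

send_rows:
  moves:
    - [-0.15,0.09,0,0,0,0]
    - [-0.3,0.19,0,0,0,0]
    - [-0.45,0.29,0,0,0,0]
    - [-0.6,0.39,0,0,0,0]
    - [-0.674,0.44,0,0,0,0]
    - [-0.674,0.44,0,0,0,0]
    - [-0.674,0.44,0,0,0,0]

```text
time_s: 2.0
position: [0.4981, 0.1834, 0.3997]
tcp_rot: [[0.076, 0.997, -0.001], [0.997, -0.076, 0.001], [0.0, -0.001, -1.0]]
force: [0.2, -0.1, 0.1]
opening: 0.6
grasp_force: 0.0
```

```bash
python3 - <<'E'
from h import *
X,p=cloud("wrist"); cv2.imwrite("pics/w1.png",p[:,:,::-1]); np.save("pics/w1.npy",X)
q=X.reshape(-1,3); m=(abs(q[:,2]-.06)<.004)&(abs(q[:,0]-.504)<.12)&(q[:,1]<.26)&(q[:,1]>.08)
r=q[m]; print(len(r))
for yaw in(-3.5,-4.4,-5.3):
  a=np.radians(yaw); ex=np.array([np.cos(a),np.sin(a)]); ey=np.array([-ex[1],ex[0]])
  b=r[:,:2]-[.5045,.1893]; x,y=b@ex,b@ey
  f=lambda v,mm:np.percentile(v[mm],[2,50,98]).round(4) if mm.sum()>5 else None
  print(yaw,"front",[f(y,(abs(x-c)<.02)&(y<-.06)) for c in(-.06,0,.06)],"left",[f(x,(abs(y-c)<.015)&(x<-.06)) for c in(-.04,.0,.04)],"right",[f(x,(abs(y-c)<.015)&(x>.06)) for c in(-.04,.0,.04)])
fl=q[(abs(q[:,2]-.008)<.004)&(abs(q[:,0]-.504)<.07)&(abs(q[:,1]-.19)<.07)]; print("floor z",len(fl),np.median(fl[:,2]))
rows((.55,.0,.35,85.6),(.696,-.1,.13,85.6))
E
```

```text
1498
-3.5 front [array([-0.0841, -0.0801, -0.0764]), array([-0.0848, -0.081 , -0.077 ]), array([-0.0856, -0.0815, -0.0658])] left [array([-0.0893, -0.0852, -0.0813]), array([-0.0886, -0.0848, -0.0808]), array([-0.0883, -0.0843, -0.0804])] right [array([0.0783, 0.0825, 0.0862]), array([0.0787, 0.0829, 0.0869]), array([0.0795, 0.0833, 0.0873])]
-4.4 front [array([-0.0849, -0.0809, -0.0773]), array([-0.0848, -0.0809, -0.0771]), array([-0.0846, -0.0807, -0.0667])] left [array([-0.0888, -0.0845, -0.0808]), array([-0.0888, -0.0846, -0.0808]), array([-0.0889, -0.0848, -0.081 ])] right [array([0.0792, 0.0832, 0.0869]), array([0.0789, 0.0827, 0.0867]), array([0.0788, 0.0829, 0.0866])]
-5.3 front [array([-0.0858, -0.0816, -0.0663]), array([-0.0849, -0.0809, -0.0772]), array([-0.0838, -0.0798, -0.0762])] left [array([-0.0884, -0.0839, -0.0803]), array([-0.0889, -0.0846, -0.0809]), array([-0.0895, -0.0856, -0.0816])] right [array([0.0799, 0.0835, 0.0877]), array([0.0789, 0.0828, 0.0868]), array([0.0781, 0.0823, 0.0861])]
floor z 6403 0.00679492804229781
at [0.4978 0.184  0.3998] yaw 85.7 q6 12.5 t 2.05 open 0.597
(0.55, 0.0, 0.35, 85.6) [-0.719, 0.264, 0.199] [-0.001, -0.0, 0.001] rows 4
(0.696, -0.1, 0.13, 85.6) [-1.074, 0.877, 1.078] [-0.001, -0.0, 0.001] rows 9
```

View pics/w1.png

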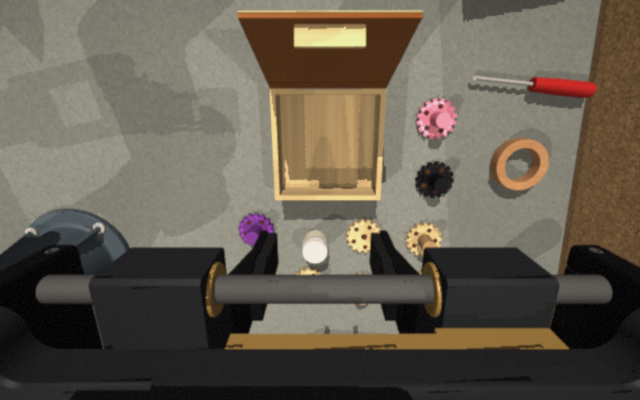

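The wrist view shows the case empty at (328,145), with the hood open above it. The pose matches the side and scene measurements to about 3 mm. Now to hover over the first gear.

send_rows:
  moves:
    - [-0.15,0.1,0.05,0,0,0]
    - [-0.3,0.2,0.15,0,0,0]
    - [-0.42,0.32,0.25,0,0,0]
    - [-0.54,0.44,0.36,0,0,0]
    - [-0.66,0.56,0.47,0,0,0]
    - [-0.77,0.66,0.6,0,0,0]
    - [-0.87,0.75,0.74,0,0,0]
    - [-0.94,0.82,0.88,0,0,0]
    - [-1,0.877,1,0,0,0]
    - [-1,0.877,1,0,0,0]
    - [-1,0.877,1,0,0,0]
  grip: 0.6

```text
time_s: 3.15
position: [0.6974, -0.0807, 0.1494]
tcp_rot: [[0.075, 0.997, -0.002], [0.997, -0.075, 0.001], [0.001, -0.002, -1.0]]
force: [0.7, 0.3, -0.4]
opening: 0.602
grasp_force: 0.0
```

```bash
python3 -c "
from h import *
c=hub(near=(.696,-.1))
rows((*c,.10,85.6),(*c,.012,85.6))"
```

```text
hub circle [695.7 -97.5] 12.9 median [695.9 -97.1  40.8] 598
at [ 0.6981 -0.0806  0.1511] yaw 85.7 q6 -11.5 t 3.2 open 0.597
(np.float64(0.6957048950195313), np.float64(-0.09753115844726562), 0.1, 85.6) [-0.068, -0.005, 0.205] [0.0, -0.0, 0.002] rows 2
(np.float64(0.6957048950195313), np.float64(-0.09753115844726562), 0.012, 85.6) [-0.068, -0.005, 0.557] [0.0, -0.0, 0.002] rows 3
```

send_rows:
  moves:
    - [-0.068,-0.005,0.15,0,0,0]
    - [-0.068,-0.005,0.3,0,0,0]
    - [-0.068,-0.005,0.45,0,0,0]
    - [-0.068,-0.005,0.557,0,0,0]
    - [-0.068,-0.005,0.557,0,0,0]
  grip: 0.6

```text
time_s: 3.7
position: [0.6956, -0.0977, 0.0111]
tcp_rot: [[0.074, 0.997, 0.0], [0.997, -0.074, 0.0], [0.0, 0.0, -1.0]]
force: [-0.2, 0.1, 1.3]
opening: 0.599
grasp_force: 0.0
```

send_rows:
  moves:
    - [0,0,0,0,0,0]
    - [0,0,0,0,0,0]
    - [0,0,0,0,0,0]
    - [0,0,0,0,0,0]
    - [0,0,0,0,0,0]
  grip: 0

```text
time_s: 4.2
position: [0.6958, -0.0994, 0.012]
tcp_rot: [[0.076, 0.997, 0.001], [0.997, -0.076, -0.0], [-0.0, 0.001, -1.0]]
force: [-0.9, 0.3, 4.2]
opening: 0.287
grasp_force: 30.0
```

```bash
python3 -c "
from h import *
rows((.69,-.09,.13,85.6),(.57,.05,.135,85.6),(.539,.1502,.135,85.6))"
```

```text
at [ 0.6958 -0.0994  0.012 ] yaw 85.6 q6 -12.9 t 4.2 open 0.287
(0.69, -0.09, 0.13, 85.6) [0.036, -0.025, -0.472] [0.001, 0.0, 0.0] rows 3
(0.57, 0.05, 0.135, 85.6) [0.557, -0.547, -0.493] [0.001, 0.0, 0.0] rows 5
(0.539, 0.1502, 0.135, 85.6) [0.948, -0.701, -0.493] [0.001, 0.0, 0.0] rows 7
```

send_rows:
  moves:
    - [0,0,-0.12,0,0,0]
    - [0,0,-0.3,0,0,0]
    - [0,0,-0.49,0,0,0]
    - [0.13,-0.1,-0.49,0,0,0]
    - [0.27,-0.2,-0.49,0,0,0]
    - [0.41,-0.3,-0.49,0,0,0]
    - [0.55,-0.4,-0.49,0,0,0]
    - [0.68,-0.5,-0.49,0,0,0]
    - [0.81,-0.6,-0.49,0,0,0]
    - [0.91,-0.67,-0.49,0,0,0]
    - [0.948,-0.7,-0.49,0,0,0]
    - [0.948,-0.7,-0.49,0,0,0]
  grip: 0

```text
time_s: 5.4
position: [0.538, 0.1513, 0.1333]
tcp_rot: [[0.074, 0.997, -0.001], [0.997, -0.074, -0.0], [-0.0, -0.001, -1.0]]
force: [0.0, -0.2, -0.5]
opening: 0.289
grasp_force: 30.0
```

```bash
python3 -c "
from h import *
rows((.539,.1502,.135,85.6),(.539,.1502,.0205,85.6))"
```

```text
at [0.538  0.1513 0.1333] yaw 85.8 q6 8.5 t 5.4 open 0.289
(0.539, 0.1502, 0.135, 85.6) [-0.004, 0.004, -0.007] [-0.0, 0.0, 0.002] rows 1
(0.539, 0.1502, 0.0205, 85.6) [-0.004, 0.005, 0.451] [-0.0, 0.0, 0.002] rows 3
```

send_rows:
  moves:
    - [-0.004,0.005,0.12,0,0,0]
    - [-0.004,0.005,0.25,0,0,0]
    - [-0.004,0.005,0.36,0,0,0]
    - [-0.004,0.005,0.42,0,0,0]
    - [-0.004,0.005,0.45,0,0,0]
    - [-0.004,0.005,0.45,0,0,0]
  grip: 0

```text
time_s: 6.0
position: [0.5413, 0.1478, 0.0204]
tcp_rot: [[0.078, 0.997, 0.0], [0.997, -0.078, -0.0], [-0.0, 0.0, -1.0]]
force: [0.9, -0.2, -1.1]
opening: 0.289
grasp_force: 30.0
```

send_rows:
  moves:
    - [0,0,0,0,0,0]
    - [0,0,0,0,0,0]
    - [0,0,0,0,0,0]
    - [0,0,-0.08,0,0,0]
    - [0,0,-0.2,0,0,0]
    - [0,0,-0.35,0,0,0]
    - [0,0,-0.48,0,0,0]
    - [0,0,-0.48,0,0,0]
  grip: 0.43

```text
time_s: 6.8
position: [0.5436, 0.1496, 0.1457]
tcp_rot: [[0.076, 0.997, 0.011], [0.997, -0.076, 0.001], [0.002, 0.011, -1.0]]
force: [1.6, 1.1, 0.0]
opening: 0.427
grasp_force: 0.0
```

```bash
python3 -c "
from h import *
hub(zlo=.044,zhi=.056)
rows((.676,.01,.15,85.6))"
```

```text
hub circle [547.7 144.3] 48.6 median [543.3 144.8  48.8] 1199
at [0.542  0.1494 0.1435] yaw 85.6 q6 8.4 t 6.85 open 0.429
(0.676, 0.01, 0.15, 85.6) [-0.515, 0.577, -0.023] [0.004, -0.001, 0.0] rows 4
```

send_rows:
  moves:
    - [-0.13,0.145,0,0,0,0]
    - [-0.26,0.29,0,0,0,0]
    - [-0.39,0.435,0,0,0,0]
    - [-0.48,0.54,0,0,0,0]
    - [-0.515,0.577,0,0,0,0]
    - [-0.515,0.577,0,0,0,0]
    - [-0.515,0.577,0,0,0,0]
  grip: 0.6

```text
time_s: 7.55
position: [0.672, 0.011, 0.1394]
tcp_rot: [[0.076, 0.997, -0.004], [0.997, -0.076, 0.001], [0.001, -0.004, -1.0]]
force: [-0.8, 0.2, 0.4]
opening: 0.6
grasp_force: 0.0
```

```bash
python3 -c "
from h import *
c=hub(near=(.676,-.008))
rows((*c,.10,85.6),(*c,.012,85.6))"
```

```text
hub circle [675.6  -6.6] 13.0 median [675.7  -5.9  40.7] 646
at [0.6719 0.0115 0.1398] yaw 85.7 q6 -4.2 t 7.6 open 0.597
(np.float64(0.6756133422851562), np.float64(-0.0065625767707824705), 0.1, 85.6) [-0.071, 0.021, 0.159] [-0.002, -0.001, 0.001] rows 1
(np.float64(0.6756133422851562), np.float64(-0.0065625767707824705), 0.012, 85.6) [-0.071, 0.022, 0.511] [-0.002, -0.001, 0.001] rows 3
```

send_rows:
  moves:
    - [-0.071,0.022,0.12,0,0,0]
    - [-0.071,0.022,0.27,0,0,0]
    - [-0.071,0.022,0.42,0,0,0]
    - [-0.071,0.022,0.511,0,0,0]
    - [-0.071,0.022,0.511,0,0,0]
    - [-0.071,0.022,0.511,0,0,0]
  grip: 0.6

```text
time_s: 8.2
position: [0.677, -0.0065, 0.0129]
tcp_rot: [[0.074, 0.997, -0.002], [0.997, -0.074, 0.001], [0.0, -0.002, -1.0]]
force: [-0.8, -0.0, -0.6]
opening: 0.599
grasp_force: 0.0
```

send_rows:
  moves:
    - [0,0,0,0,0,0]
    - [0,0,0,0,0,0]
    - [0,0,0,0,0,0]
    - [0,0,0,0,0,0]
    - [0,0,0,0,0,0]
  grip: 0

```text
time_s: 8.7
position: [0.6781, -0.0083, 0.0134]
tcp_rot: [[0.076, 0.997, -0.0], [0.997, -0.076, 0.0], [0.0, -0.0, -1.0]]
force: [-1.0, 0.7, 2.5]
opening: 0.29
grasp_force: 30.0
```

```bash
python3 -c "
from h import *
rows((.676,-.007,.135,85.6),(.4632,.156,.135,85.6))"
```

```text
at [ 0.6781 -0.0083  0.0134] yaw 85.6 q6 -5.7 t 8.7 open 0.29
(0.676, -0.007, 0.135, 85.6) [0.004, -0.009, -0.486] [-0.0, -0.0, 0.0] rows 3
(0.4632, 0.156, 0.135, 85.6) [0.59, -0.907, -0.486] [-0.0, -0.0, 0.0] rows 6
```

send_rows:
  moves:
    - [0,0,-0.12,0,0,0]
    - [0,0,-0.3,0,0,0]
    - [0,0,-0.49,0,0,0]
    - [0.08,-0.13,-0.49,0,0,0]
    - [0.17,-0.26,-0.49,0,0,0]
    - [0.26,-0.4,-0.49,0,0,0]
    - [0.35,-0.54,-0.49,0,0,0]
    - [0.44,-0.68,-0.49,0,0,0]
    - [0.52,-0.8,-0.49,0,0,0]
    - [0.57,-0.88,-0.49,0,0,0]
    - [0.59,-0.907,-0.49,0,0,0]
    - [0.59,-0.907,-0.49,0,0,0]
  grip: 0

```text
time_s: 9.9
position: [0.4631, 0.1565, 0.1357]
tcp_rot: [[0.075, 0.997, 0.0], [0.997, -0.075, -0.0], [-0.0, 0.0, -1.0]]
force: [0.7, -0.8, -0.3]
opening: 0.294
grasp_force: 30.0
```

```bash
python3 -c "
from h import *
rows((.4632,.156,.135,85.6),(.4632,.156,.022,85.6))"
```

```text
at [0.4631 0.1565 0.1357] yaw 85.7 q6 9.9 t 9.9 open 0.294
(0.4632, 0.156, 0.135, 85.6) [-0.002, 0.001, 0.003] [0.0, 0.0, 0.001] rows 1
(0.4632, 0.156, 0.022, 85.6) [-0.002, 0.001, 0.455] [0.0, 0.0, 0.001] rows 3
```

send_rows:
  moves:
    - [0,0,0.12,0,0,0]
    - [0,0,0.25,0,0,0]
    - [0,0,0.36,0,0,0]
    - [0,0,0.42,0,0,0]
    - [0,0,0.455,0,0,0]
    - [0,0,0.455,0,0,0]
  grip: 0

```text
time_s: 10.5
position: [0.4652, 0.1553, 0.0211]
tcp_rot: [[0.077, 0.997, 0.001], [0.997, -0.077, -0.0], [0.0, 0.001, -1.0]]
force: [-0.5, 0.1, -1.1]
opening: 0.295
grasp_force: 30.0
```

send_rows:
  moves:
    - [0,0,0,0,0,0]
    - [0,0,0,0,0,0]
    - [0,0,0,0,0,0]
    - [0,0,-0.08,0,0,0]
    - [0,0,-0.2,0,0,0]
    - [0,0,-0.35,0,0,0]
    - [0,0,-0.52,0,0,0]
    - [-0.15,0.05,-0.6,0,0,0]
    - [-0.3,0.12,-0.6,0,0,0]
    - [-0.45,0.2,-0.6,0,0,0]
    - [-0.6,0.25,-0.6,0,0,0]
    - [-0.6,0.25,-0.6,0,0,0]
  grip: 0.43

```text
time_s: 11.7
position: [0.517, -0.0028, 0.1726]
tcp_rot: [[0.081, 0.997, 0.004], [0.997, -0.081, -0.002], [-0.002, 0.005, -1.0]]
force: [-0.0, -0.5, 0.2]
opening: 0.431
grasp_force: 0.0
```

```bash
python3 - <<'E'
from h import *
X,p=cloud("wrist"); cv2.imwrite("pics/w2.png",p[:,:,::-1])
rows((.5502,-.085,.16,175.6),(.5502,-.085,.16,235))
E
```

```text
at [ 5.152e-01 -4.000e-04  1.722e-01] yaw 85.4 q6 -7.9 t 11.75 open 0.426
(0.5502, -0.085, 0.16, 175.6) [-0.326, 0.167, 0.049] [0.001, 0.001, -1.002] rows 11
(0.5502, -0.085, 0.16, 235) [-0.326, 0.167, 0.049] [0.0, 0.001, -1.662] rows 18
```

View pics/w2.png

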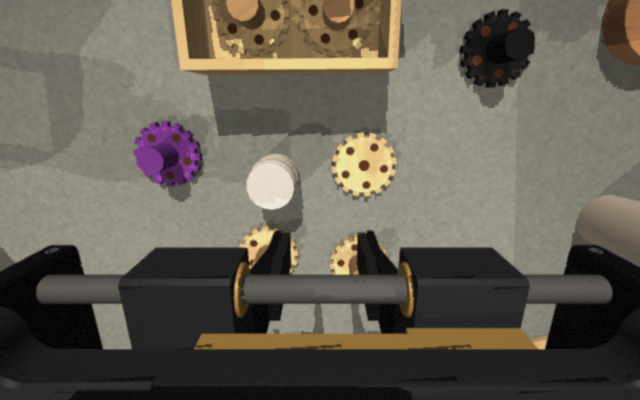

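The wrist view shows both front gears lying flat with their hubs up, at (245,15) and (338,12). Tin and flat gear are undisturbed. Next I rotate for the back row.

send_rows:
  moves:
    - [0,0,0,0,0,-0.09]
    - [-0.05,0.03,0,0,0,-0.18]
    - [-0.1,0.06,0,0,0,-0.27]
    - [-0.15,0.08,0,0,0,-0.36]
    - [-0.2,0.1,0.02,0,0,-0.45]
    - [-0.24,0.12,0.05,0,0,-0.54]
    - [-0.28,0.14,0.05,0,0,-0.63]
    - [-0.32,0.16,0.05,0,0,-0.72]
    - [-0.36,0.17,0.05,0,0,-0.81]
    - [-0.4,0.17,0.05,0,0,-0.9]
    - [-0.42,0.17,0.05,0,0,-0.99]
    - [-0.42,0.17,0.05,0,0,-1]
  grip: 0.6

```text
time_s: 12.95
position: [0.5482, -0.1052, 0.1593]
tcp_rot: [[-0.997, 0.075, -0.001], [0.075, 0.997, 0.0], [0.001, 0.0, -1.0]]
force: [1.3, 0.2, -0.5]
opening: 0.598
grasp_force: 0.0
```

send_rows:
  moves:
    - [0,0,0,0,0,-0.09]
    - [0,0,0,0,0,-0.18]
    - [0,0,0,0,0,-0.27]
    - [0,0,0,0,0,-0.36]
    - [0,0,0.05,0,0,-0.45]
    - [0,0,0.1,0,0,-0.54]
    - [0,0,0.1,0,0,-0.62]
    - [0,0,0.1,0,0,-0.65]
    - [0,0,0.1,0,0,-0.65]

```text
time_s: 13.85
position: [0.5517, -0.0961, 0.1341]
tcp_rot: [[-0.595, -0.803, -0.006], [-0.803, 0.595, -0.016], [0.017, -0.005, -1.0]]
force: [0.8, 0.2, 0.2]
opening: 0.597
grasp_force: 0.0
```

```bash
python3 -c "
from h import *
c=hub(near=(.55,-.108))
rows((*c,.10,234),(*c,.012,234))"
```

```text
hub circle [ 550.1 -107.2] 12.9 median [ 549.8 -107.6   40.6] 708
at [ 0.5517 -0.0967  0.1342] yaw -126.6 q6 -163.4 t 13.9 open 0.6
(np.float64(0.5501011352539062), np.float64(-0.1072102279663086), 0.1, 234) [0.035, -0.019, 0.138] [-0.003, -0.011, -0.006] rows 1
(np.float64(0.5501011352539062), np.float64(-0.1072102279663086), 0.012, 234) [0.029, -0.017, 0.49] [-0.003, -0.011, -0.006] rows 3
```

send_rows:
  moves:
    - [0.01,-0.01,0.05,0,0,0.09]
    - [0.02,-0.015,0.08,0,-0.01,0.18]
    - [0.03,-0.019,0.1,0,-0.011,0.27]
    - [0.03,-0.018,0.138,-0.003,-0.011,0.3]
    - [0.03,-0.018,0.138,-0.003,-0.011,0.3]
    - [0.03,-0.018,0.138,-0.003,-0.011,0.3]
  grip: 0.6

```text
time_s: 14.5
position: [0.5505, -0.1073, 0.0999]
tcp_rot: [[-0.896, -0.445, 0.004], [-0.445, 0.896, -0.002], [-0.003, -0.004, -1.0]]
force: [0.7, 0.2, 0.2]
opening: 0.599
grasp_force: 0.0
```

```bash
python3 -c "
from h import *
c=hub(near=(.55,-.108))
rows((*c,.0125,207))"
```

```text
hub circle [ 550.  -107.3] 13.1 median [ 549.5 -107.4   40.6] 900
at [ 0.5507 -0.1074  0.1001] yaw -153.6 q6 -138.8 t 14.55 open 0.6
(np.float64(0.549965087890625), np.float64(-0.10725961303710937), 0.0125, 207) [0.004, 0.003, 0.35] [-0.003, 0.002, -0.007] rows 2
```

send_rows:
  moves:
    - [0.003,0.002,0.12,-0.003,0.002,0]
    - [0.003,0.002,0.25,-0.003,0.002,0]
    - [0.003,0.002,0.33,-0.003,0.002,0]
    - [0.003,0.002,0.35,-0.003,0.002,0]
    - [0.003,0.002,0.35,-0.003,0.002,0]
  grip: 0.6

```text
time_s: 15.05
position: [0.5499, -0.1074, 0.012]
tcp_rot: [[-0.896, -0.444, -0.001], [-0.444, 0.896, 0.001], [0.001, 0.001, -1.0]]
force: [0.8, -0.0, 0.6]
opening: 0.602
grasp_force: 0.0
```

send_rows:
  moves:
    - [0,0,0,0,0,0]
    - [0,0,0,0,0,0]
    - [0,0,0,0,0,0]
    - [0,0,0,0,0,0]
    - [0,0,0,0,0,0]
  grip: 0

```text
time_s: 15.55
position: [0.5503, -0.1077, 0.0128]
tcp_rot: [[-0.896, -0.444, 0.0], [-0.444, 0.896, 0.0], [-0.0, 0.0, -1.0]]
force: [-0.3, -0.2, 4.5]
opening: 0.293
grasp_force: 30.0
```

```bash
python3 -c "
from h import *
a=np.radians(-4.4); E=np.array([[np.cos(a),-np.sin(a)],[np.sin(a),np.cos(a)]])
br=np.array([.504,.191])+E@[.038,.033]; bl=np.array([.504,.191])+E@[-.038,.033]; print(br,bl)
rows((.55,-.107,.15,207),(*br,.15,207),(*br,.15,259))"
```

```text
[0.54441973 0.22098742] [0.46864372 0.22681806]
at [ 0.5503 -0.1077  0.0128] yaw -153.6 q6 -138.9 t 15.55 open 0.293
(0.55, -0.107, 0.15, 207) [-0.001, 0.003, -0.549] [0.0, 0.0, -0.007] rows 3
(np.float64(0.544419732512808), np.float64(0.22098741775466926), 0.15, 207) [-0.563, 1.189, -0.548] [0.0, 0.0, -0.007] rows 8
(np.float64(0.544419732512808), np.float64(0.22098741775466926), 0.15, 259) [-0.563, 1.189, -0.548] [-0.0, 0.0, -0.585] rows 8
```

send_rows:
  moves:
    - [0,0,-0.12,0,0,0]
    - [0,0,-0.3,0,0,0]
    - [0,0,-0.49,0,0,0]
    - [-0.06,0.13,-0.55,0,0,-0.05]
    - [-0.12,0.27,-0.55,0,0,-0.12]
    - [-0.19,0.41,-0.55,0,0,-0.2]
    - [-0.26,0.55,-0.55,0,0,-0.28]
    - [-0.33,0.69,-0.55,0,0,-0.36]
    - [-0.4,0.83,-0.55,0,0,-0.44]
    - [-0.45,0.94,-0.55,0,0,-0.52]
    - [-0.47,1,-0.55,0,0,-0.57]
    - [-0.47,1,-0.55,0,0,-0.57]
  grip: 0

```text
time_s: 16.75
position: [0.5433, 0.1706, 0.1497]
tcp_rot: [[-0.211, -0.978, -0.001], [-0.978, 0.211, 0.001], [-0.001, 0.002, -1.0]]
force: [-0.6, -0.1, -0.2]
opening: 0.288
grasp_force: 30.0
```

```bash
python3 -c "
from h import *
rows((.5444,.221,.14,259),(.5444,.221,.0215,259))"
```

```text
at [0.5433 0.1706 0.1497] yaw -102.2 q6 -161.7 t 16.75 open 0.288
(0.5444, 0.221, 0.14, 259) [-0.198, 0.038, 0.039] [0.001, 0.0, -0.013] rows 2
(0.5444, 0.221, 0.0215, 259) [-0.198, 0.037, 0.513] [0.001, 0.0, -0.013] rows 3
```

send_rows:
  moves:
    - [-0.08,0.015,0,0,0,0]
    - [-0.15,0.03,0,0,0,0]
    - [-0.198,0.038,0,0,0,-0.01]
    - [-0.198,0.038,0.12,0,0,-0.013]
    - [-0.198,0.038,0.26,0,0,-0.013]
    - [-0.198,0.037,0.38,0,0,-0.013]
    - [-0.198,0.037,0.46,0,0,-0.013]
    - [-0.198,0.037,0.51,0,0,-0.013]
    - [-0.198,0.037,0.512,0,0,-0.013]
    - [-0.198,0.037,0.512,0,0,-0.013]
  grip: 0

```text
time_s: 17.75
position: [0.5463, 0.2185, 0.022]
tcp_rot: [[-0.195, -0.981, -0.0], [-0.981, 0.195, 0.001], [-0.001, 0.0, -1.0]]
force: [-0.4, -0.5, -0.5]
opening: 0.291
grasp_force: 30.0
```

```bash
python3 -c "
from h import *
rows((.5444,.221,.0215,259),(.5444,.221,.15,259),(.52,.10,.2,259),(.449,-.07,.2,210))"
```

```text
at [0.5463 0.2185 0.022 ] yaw -101.2 q6 -157.9 t 17.75 open 0.291
(0.5444, 0.221, 0.0215, 259) [-0.008, 0.009, 0.002] [0.0, 0.0, -0.002] rows 1
(0.5444, 0.221, 0.15, 259) [-0.009, 0.009, -0.512] [0.0, 0.0, -0.002] rows 3
(0.52, 0.1, 0.2, 259) [0.485, 0.011, -0.712] [0.0, 0.0, -0.002] rows 5
(0.449, -0.07, 0.2, 210) [1.207, 0.157, -0.713] [0.0, 0.0, 0.542] rows 8
```

send_rows:
  moves:
    - [-0.008,0.004,0,0,0,0]
    - [-0.008,0.004,0,0,0,0]
  grip: 0

```text
time_s: 17.95
position: [0.5456, 0.2213, 0.0227]
tcp_rot: [[-0.194, -0.981, 0.001], [-0.981, 0.194, 0.001], [-0.001, -0.001, -1.0]]
force: [0.8, -0.1, -1.0]
opening: 0.289
grasp_force: 30.0
```

send_rows:
  moves:
    - [0,0,0,0,0,0]
    - [0,0,0,0,0,0]
    - [0,0,0,0,0,0]
    - [0,0,-0.08,0,0,0]
    - [0,0,-0.2,0,0,0]
    - [0,0,-0.35,0,0,0]
    - [0,0,-0.52,0,0,0.03]
    - [0.2,0,-0.65,0,0,0.11]
    - [0.4,0,-0.72,0,0,0.2]
    - [0.6,0.05,-0.72,0,0,0.29]
    - [0.8,0.1,-0.72,0,0,0.38]
    - [0.95,0.14,-0.72,0,0,0.47]
  grip: 0.43

```text
time_s: 19.15
position: [0.4657, -0.0039, 0.2024]
tcp_rot: [[-0.807, -0.591, 0.001], [-0.591, 0.807, 0.0], [-0.001, -0.001, -1.0]]
force: [0.2, 0.1, -0.2]
opening: 0.43
grasp_force: 0.0
```

```bash
python3 -c "
from h import *
rows((.449,-.085,.13,205))"
```

```text
at [ 0.4657 -0.0039  0.2024] yaw -143.8 q6 -140.5 t 19.15 open 0.43
(0.449, -0.085, 0.13, 205) [0.246, -0.222, 0.29] [-0.0, 0.001, 0.125] rows 3
```

send_rows:
  moves:
    - [0.1,-0.09,0.08,0,0,0.06]
    - [0.19,-0.17,0.18,0,0,0.12]
    - [0.246,-0.222,0.29,0,0,0.125]
    - [0.246,-0.222,0.29,0,0,0.125]
    - [0.246,-0.222,0.29,0,0,0.125]
  grip: 0.6

```text
time_s: 19.65
position: [0.4496, -0.0835, 0.1291]
tcp_rot: [[-0.905, -0.426, -0.002], [-0.426, 0.905, 0.002], [0.001, 0.002, -1.0]]
force: [-0.2, -0.6, 0.5]
opening: 0.599
grasp_force: 0.0
```

```bash
python3 -c "
from h import *
c=hub(near=(.449,-.0885))
rows((*c,.0125,205))"
```

```text
hub circle [446.4 -86.7] 12.9 median [446.  -86.8  40.6] 728
at [ 0.4502 -0.0832  0.1297] yaw -154.7 q6 -139.8 t 19.7 open 0.595
(np.float64(0.44638858032226564), np.float64(-0.08668561553955079), 0.0125, 205) [0.02, -0.007, 0.469] [0.001, 0.0, 0.003] rows 3
```

send_rows:
  moves:
    - [0.02,-0.007,0.12,0,0,0]
    - [0.02,-0.007,0.26,0,0,0]
    - [0.02,-0.007,0.4,0,0,0]
    - [0.02,-0.007,0.465,0,0,0]
    - [0.02,-0.007,0.469,0,0,0]
    - [0.02,-0.007,0.469,0,0,0]
  grip: 0.6

```text
time_s: 20.3
position: [0.447, -0.0866, 0.0127]
tcp_rot: [[-0.904, -0.428, 0.001], [-0.428, 0.904, 0.0], [-0.001, -0.0, -1.0]]
force: [-0.6, -0.3, 0.0]
opening: 0.599
grasp_force: 0.0
```

send_rows:
  moves:
    - [0,0,0,0,0,0]
    - [0,0,0,0,0,0]
    - [0,0,0,0,0,0]
    - [0,0,0,0,0,0]
    - [0,0,0,0,0,0]
  grip: 0

```text
time_s: 20.8
position: [0.4464, -0.0873, 0.0125]
tcp_rot: [[-0.904, -0.427, 0.0], [-0.427, 0.904, 0.0], [-0.0, 0.0, -1.0]]
force: [-0.1, 0.6, 5.0]
opening: 0.289
grasp_force: 30.0
```

```bash
python3 -c "
from h import *
rows((.4686,.17,.15,256),(.4686,.2268,.15,259))"
```

```text
at [ 0.4464 -0.0873  0.0125] yaw -154.7 q6 -140.5 t 20.8 open 0.289
(0.4686, 0.17, 0.15, 256) [-0.52, 0.893, -0.55] [-0.0, 0.0, -0.564] rows 6
(0.4686, 0.2268, 0.15, 259) [-0.617, 1.098, -0.55] [-0.0, 0.0, -0.597] rows 7
```

send_rows:
  moves:
    - [0,0,-0.12,0,0,0]
    - [0,0,-0.3,0,0,0]
    - [0,0,-0.49,0,0,0]
    - [-0.06,0.11,-0.55,0,0,-0.04]
    - [-0.13,0.23,-0.55,0,0,-0.1]
    - [-0.2,0.35,-0.55,0,0,-0.18]
    - [-0.27,0.47,-0.55,0,0,-0.26]
    - [-0.34,0.59,-0.55,0,0,-0.34]
    - [-0.41,0.71,-0.55,0,0,-0.42]
    - [-0.48,0.82,-0.55,0,0,-0.48]
    - [-0.52,0.893,-0.55,0,0,-0.51]
    - [-0.52,0.893,-0.55,0,0,-0.51]
  grip: 0

```text
time_s: 22.0
position: [0.468, 0.1723, 0.1494]
tcp_rot: [[-0.319, -0.948, -0.001], [-0.948, 0.319, 0.001], [-0.001, 0.001, -1.0]]
force: [0.1, -0.4, -0.7]
opening: 0.289
grasp_force: 30.0
```

```bash
python3 -c "
from h import *
rows((.4686,.2268,.14,259),(.4686,.2268,.0215,259))"
```

```text
at [0.468  0.1723 0.1494] yaw -108.6 q6 -154.2 t 22.0 open 0.289
(0.4686, 0.2268, 0.14, 259) [-0.207, 0.067, 0.038] [0.001, 0.001, -0.085] rows 2
(0.4686, 0.2268, 0.0215, 259) [-0.207, 0.067, 0.512] [0.001, 0.001, -0.085] rows 3
```

send_rows:
  moves:
    - [-0.08,0.02,0,0,0,0]
    - [-0.15,0.045,0,0,0,-0.03]
    - [-0.207,0.067,0,0,0,-0.07]
    - [-0.207,0.067,0.1,0,0,-0.085]
    - [-0.207,0.067,0.24,0,0,-0.085]
    - [-0.207,0.067,0.37,0,0,-0.085]
    - [-0.207,0.067,0.46,0,0,-0.085]
    - [-0.207,0.067,0.505,0,0,-0.085]
    - [-0.21,0.067,0.512,0,0,-0.085]
    - [-0.21,0.067,0.512,0,0,-0.085]
    - [-0.21,0.067,0.512,0,0,-0.085]
  grip: 0

```text
time_s: 23.1
position: [0.4702, 0.2253, 0.0227]
tcp_rot: [[-0.194, -0.981, 0.001], [-0.981, 0.194, 0.001], [-0.001, -0.001, -1.0]]
force: [0.3, 0.2, -0.9]
opening: 0.288
grasp_force: 30.0
```

```bash
python3 -c "
from h import *
rows((.4686,.2268,.0215,259))"
```

```text
at [0.4702 0.2253 0.0227] yaw -101.2 q6 -155.6 t 23.1 open 0.288
(0.4686, 0.2268, 0.0215, 259) [-0.004, 0.007, 0.005] [-0.001, 0.001, -0.002] rows 1
```

send_rows:
  moves:
    - [0,0,0.003,0,0,0]
    - [0,0,0.003,0,0,0]
    - [0,0,0.003,0,0,0]
    - [0,0,-0.08,0,0,0]
    - [0,0,-0.2,0,0,0]
    - [0,0,-0.35,0,0,0]
    - [0,0,-0.52,0,0,0.03]
    - [0,0,-0.7,0,0,0.12]
    - [0,0,-0.9,0,0,0.2]
    - [0.1,0,-1,0,0,0.29]
    - [0.3,0,-1,0,0,0.38]
    - [0.5,0,-1,0,0,0.47]
  grip: 0.43

```text
time_s: 24.3
position: [0.4454, 0.1018, 0.2732]
tcp_rot: [[-0.805, -0.593, 0.003], [-0.593, 0.805, 0.0], [-0.003, -0.002, -1.0]]
force: [0.8, -0.8, -1.0]
opening: 0.428
grasp_force: 0.0
```

```bash
python3 - <<'E'
from h import *
rows((.3,.1,.3,180))
for n in("scene","side"):
    X,p=cloud(n)
    a=np.radians(-4.4); q=X.reshape(-1,3); r=(q[:,:2]-[.504,.191])@np.array([[np.cos(a),-np.sin(a)],[np.sin(a),np.cos(a)]])
    for cx in(-.04,.04):
      for cy in(-.04,.035):
        m=(q[:,2]>.042)&(q[:,2]<.058)&(np.hypot(r[:,0]-cx,r[:,1]-cy)<.025)
        if m.sum()>5: print(n,cx,cy,m.sum(),np.median(r[m],0).round(4),np.percentile(q[m,2],95).round(4))
    cv2.imwrite(f"pics/{n}1.png",cv2.resize((p[90:260,230:450] if n=='side' else p[180:310,300:500])[:,:,::-1],None,fx=2.5,fy=2.5))
E
```

```text
at [0.4454 0.1018 0.2732] yaw -143.6 q6 -127.6 t 24.3 open 0.428
(0.3, 0.1, 0.3, 180) [0.472, 0.339, -0.109] [-0.0, 0.002, 0.404] rows 5
scene -0.04 -0.04 80 [-0.0349 -0.0369] 0.0513
scene 0.04 -0.04 85 [ 0.0414 -0.0381] 0.0509
scene 0.04 0.035 99 [0.0395 0.0349] 0.0509
side -0.04 -0.04 49 [-0.035  -0.0421] 0.0513
side -0.04 0.035 42 [-0.0355  0.0261] 0.0519
side 0.04 -0.04 46 [ 0.041  -0.0432] 0.0518
side 0.04 0.035 43 [0.0407 0.028 ] 0.052
```

View pics/side1.png

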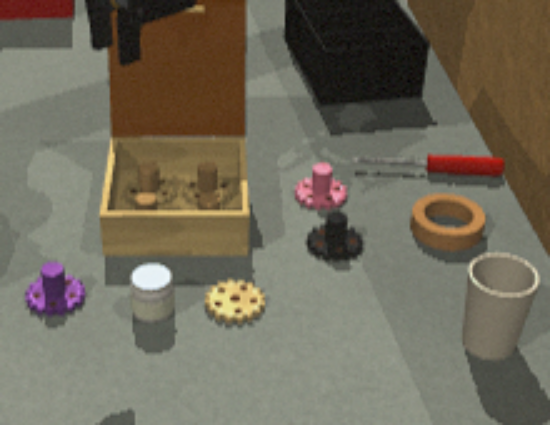

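All four gears are in the case: the picture shows two hubs at (148,185) and (207,185), and the depth readings give four hub tops at about 50 mm, so they're flat and hub up. Next is the hood.

```bash
python3 - <<'E'
from h import *
a=np.radians(-4.4); E=np.array([[np.cos(a),-np.sin(a)],[np.sin(a),np.cos(a)]])
C=np.array([.504,.191]); w=lambda x,y:C+E@[x,y]
rows((.4454,.1018,.4,216),(*w(0,.0),.4,130),(*w(0,.2),.4,85.6),(*w(0,.2),.2,85.6))
E
```

```text
at [0.4439 0.0982 0.272 ] yaw -143.9 q6 -127.6 t 24.4 open 0.434
(0.4454, 0.1018, 0.4, 216) [-0.012, 0.008, -0.512] [-0.0, -0.001, 0.001] rows 3
(np.float64(0.504), np.float64(0.191), 0.4, 130) [-0.412, 0.158, -0.513] [-0.001, -0.001, 0.956] rows 11
(np.float64(0.5193438056253638), np.float64(0.3904105504453841), 0.4, 85.6) [-0.931, 0.767, -0.514] [-0.002, -0.0, 1.45] rows 16
(np.float64(0.5193438056253638), np.float64(0.3904105504453841), 0.2, 85.6) [-0.933, 0.767, 0.286] [-0.002, -0.0, 1.45] rows 16
```

send_rows:
  moves:
    - [0,0,-0.17,0,0,0.09]
    - [0,0,-0.34,0,0,0.18]
    - [0,0,-0.51,0,0,0.27]
    - [-0.05,0.02,-0.51,0,0,0.36]
    - [-0.15,0.06,-0.51,0,0,0.45]
    - [-0.25,0.12,-0.51,0,0,0.54]
    - [-0.37,0.2,-0.51,0,0,0.63]
    - [-0.49,0.3,-0.51,0,0,0.72]
    - [-0.61,0.42,-0.51,0,0,0.81]
    - [-0.73,0.54,-0.51,0,0,0.9]
    - [-0.84,0.66,-0.51,0,0,0.99]
    - [-0.93,0.767,-0.51,0,0,1]
  grip: 0

```text
time_s: 25.6
position: [0.5174, 0.3979, 0.3987]
tcp_rot: [[-0.595, 0.804, -0.001], [0.804, 0.595, 0.001], [0.002, -0.0, -1.0]]
force: [0.5, 0.5, -0.4]
opening: 0.0
grasp_force: 0.0
```

```bash
python3 - <<'E'
from h import *
a=np.radians(-4.4); E=np.array([[np.cos(a),-np.sin(a)],[np.sin(a),np.cos(a)]])
C=np.array([.504,.191]); w=lambda x,y:C+E@[x,y]
rows((*w(0,.2),.4,85.6),(*w(0,.2),.2,85.6))
X,p=cloud("scene"); q=X.reshape(-1,3); r=(q[:,:2]-C)@E
m=(abs(r[:,0])<.09)&(r[:,1]>.08)&(r[:,1]<.2)&(q[:,2]>.1)&(q[:,2]<.25); 
for z in(.12,.16,.2,.22,.23): k=m&(abs(q[:,2]-z)<.005); print(z,k.sum(),np.percentile(r[k,1],[5,50,95]).round(3) if k.any() else '')
print(q[m,2].max())
E
```

```text
at [0.5174 0.3979 0.3987] yaw 126.5 q6 -8.8 t 25.6 open 0.0
(np.float64(0.5193438056253638), np.float64(0.3904105504453841), 0.4, 85.6) [-0.029, -0.012, -0.005] [-0.001, -0.001, 0.454] rows 5
(np.float64(0.5193438056253638), np.float64(0.3904105504453841), 0.2, 85.6) [-0.03, -0.011, 0.795] [-0.001, -0.001, 0.454] rows 5
0.12 103 [0.113 0.115 0.116]
0.16 116 [0.127 0.129 0.13 ]
0.2 131 [0.141 0.143 0.145]
0.22 707 [0.123 0.14  0.152]
0.23 99 [0.146 0.148 0.152]
0.22726354733036291
```

send_rows:
  moves:
    - [0,0,0.05,0,0,0.09]
    - [-0.02,-0.01,0.15,0,0,0.18]
    - [-0.03,-0.011,0.3,0,0,0.27]
    - [-0.03,-0.011,0.45,0,0,0.36]
    - [-0.03,-0.011,0.6,0,0,0.45]
    - [-0.03,-0.011,0.75,0,0,0.454]
    - [-0.03,-0.011,0.795,0,0,0.454]
    - [-0.03,-0.011,0.795,0,0,0.454]
  grip: 0

```text
time_s: 26.45
position: [0.5188, 0.3872, 0.1986]
tcp_rot: [[0.074, 0.997, -0.005], [0.997, -0.074, -0.001], [-0.002, -0.005, -1.0]]
force: [0.6, 0.2, -0.3]
opening: 0.006
grasp_force: 0.0
```

```bash
python3 - <<'E'
from h import *
a=np.radians(-4.4); E=np.array([[np.cos(a),-np.sin(a)],[np.sin(a),np.cos(a)]])
C=np.array([.504,.191]); w=lambda x,y:C+E@[x,y]
rows(*[(*w(0,y),z,85.6) for y,z in((.16,.2),(.13,.205),(.0975,.211),(.06,.206),(.025,.1916),(-.005,.1685))])
E
```

```text
at [0.5188 0.3872 0.1986] yaw 85.7 q6 31.1 t 26.45 open 0.006
(np.float64(0.5162750445002909), np.float64(0.35052844035630726), 0.2, 85.6) [-0.147, 0.001, -0.006] [-0.003, 0.001, 0.002] rows 1
(np.float64(0.5139734736564864), np.float64(0.32061685778949967), 0.205, 85.6) [-0.267, 0.0, -0.025] [-0.003, 0.001, 0.002] rows 2
(np.float64(0.5114801052423649), np.float64(0.2882126433421247), 0.211, 85.6) [-0.397, -0.0, -0.049] [-0.003, 0.001, 0.002] rows 3
(np.float64(0.5086031416876091), np.float64(0.25082316513361524), 0.206, 85.6) [-0.547, -0.0, -0.029] [-0.003, 0.001, 0.002] rows 3
(np.float64(0.5059179757031704), np.float64(0.215926318805673), 0.1916, 85.6) [-0.687, -0.0, 0.029] [-0.003, 0.001, 0.002] rows 4
(np.float64(0.5036164048593659), np.float64(0.1860147362388654), 0.1685, 85.6) [-0.807, -0.0, 0.122] [-0.003, 0.001, 0.002] rows 5
```

send_rows:
  moves:
    - [-0.08,0,0,0,0,0]
    - [-0.15,0,-0.006,0,0,0]
    - [-0.21,0,-0.015,0,0,0]
    - [-0.27,0,-0.025,0,0,0]
    - [-0.33,0,-0.037,0,0,0]
    - [-0.4,0,-0.049,0,0,0]
    - [-0.47,0,-0.042,0,0,0]
    - [-0.55,0,-0.029,0,0,0]
    - [-0.62,0,-0.003,0,0,0]
    - [-0.69,0,0.029,0,0,0]
    - [-0.75,0,0.072,0,0,0]
    - [-0.81,0,0.122,0,0,0]
  grip: 0

```text
time_s: 27.65
position: [0.5046, 0.1835, 0.1698]
tcp_rot: [[0.076, 0.997, -0.001], [0.997, -0.076, -0.0], [-0.0, -0.001, -1.0]]
force: [1.1, 0.0, 1.2]
opening: 0.003
grasp_force: 0.7
```

```bash
python3 - <<'E'
from h import *
a=np.radians(-4.4); E=np.array([[np.cos(a),-np.sin(a)],[np.sin(a),np.cos(a)]])
C=np.array([.504,.191]); w=lambda x,y:C+E@[x,y]
rows(*[(*w(0,y),z,85.6) for y,z in((-.028,.1385),(-.0426,.1035),(-.047,.0786),(-.0475,.063),(-.06,.09),(-.07,.063))])
X,p=cloud("scene"); cv2.imwrite("pics/sc2.png",cv2.resize(p[100:310,240:520][:,:,::-1],None,fx=2,fy=2))
E
```

```text
at [0.5046 0.1835 0.1698] yaw 85.7 q6 12.4 t 27.65 open 0.003
(np.float64(0.5018518672124491), np.float64(0.16308252293764625), 0.1385, 85.6) [-0.082, -0.005, 0.125] [-0.0, 0.0, 0.001] rows 1
(np.float64(0.5007317694017975), np.float64(0.1485255527551332), 0.1035, 85.6) [-0.141, -0.005, 0.265] [-0.0, 0.0, 0.001] rows 2
(np.float64(0.5003942056780395), np.float64(0.14413852064533475), 0.0786, 85.6) [-0.158, -0.005, 0.365] [-0.0, 0.0, 0.001] rows 2
(np.float64(0.5003558461639761), np.float64(0.1436399942692213), 0.063, 85.6) [-0.16, -0.005, 0.427] [-0.0, 0.0, 0.001] rows 3
(np.float64(0.4993968583123909), np.float64(0.1311768348663848), 0.09, 85.6) [-0.21, -0.005, 0.319] [-0.0, 0.0, 0.001] rows 2
(np.float64(0.4986296680311227), np.float64(0.12120630734411558), 0.063, 85.6) [-0.25, -0.005, 0.427] [-0.0, 0.0, 0.001] rows 3
```

View pics/sc2.png

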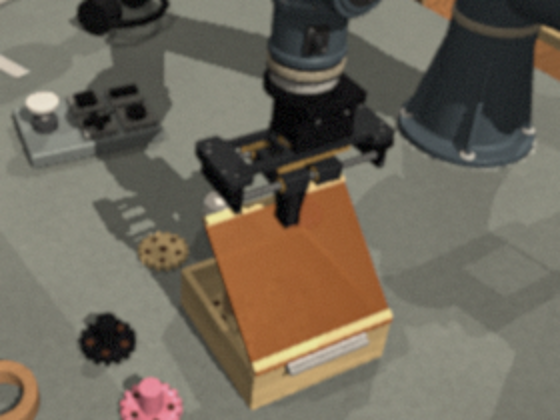

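The picture shows the hood at about 45°, with the fingertip pressing near its free edge at (290,215). I'll keep following the arc down.

send_rows:
  moves:
    - [-0.045,0,0.06,0,0,0]
    - [-0.082,0,0.125,0,0,0]
    - [-0.115,0,0.195,0,0,0]
    - [-0.141,0,0.265,0,0,0]
    - [-0.152,0,0.315,0,0,0]
    - [-0.158,0,0.365,0,0,0]
    - [-0.16,0,0.395,0,0,0]
    - [-0.16,0,0.415,0,0,0]
    - [-0.16,0,0.427,0,0,0]
    - [-0.16,0,0.427,0,0,0]
  grip: 0

```text
time_s: 28.7
position: [0.5012, 0.1453, 0.0665]
tcp_rot: [[0.074, 0.997, -0.001], [0.997, -0.074, -0.001], [-0.001, -0.001, -1.0]]
force: [-6.0, -3.6, 28.2]
opening: 0.003
grasp_force: 13.8
```

```bash
python3 - <<'E'
from h import *
a=np.radians(-4.4); E=np.array([[np.cos(a),-np.sin(a)],[np.sin(a),np.cos(a)]])
C=np.array([.504,.191]); w=lambda x,y:C+E@[x,y]
print(readout.read_state()['force'])
rows(*[(*w(0,y),z,85.6) for y,z in((-.06,.09),(-.07,.063))])
X,p=cloud("side"); q=X.reshape(-1,3); r=(q[:,:2]-C)@E
for y in(-.08,-.05,0,.05,.08): k=(abs(r[:,1]-y)<.006)&(abs(abs(r[:,0])-.06)<.02)&(q[:,2]<.12); print(y,np.percentile(q[k,2],[10,50,90]).round(4))
E
```

```text
[-5.99974278 -3.64889524 28.21613875]
at [0.5012 0.1453 0.0665] yaw 85.8 q6 8.2 t 28.7 open 0.003
(np.float64(0.4993968583123909), np.float64(0.1311768348663848), 0.09, 85.6) [-0.057, -0.003, -0.094] [-0.001, 0.0, 0.002] rows 1
(np.float64(0.4986296680311227), np.float64(0.12120630734411558), 0.063, 85.6) [-0.097, -0.003, 0.014] [-0.001, 0.0, 0.002] rows 1
-0.08 [0.0103 0.0513 0.0678]
-0.05 [0.0649 0.0664 0.0675]
0 [0.0648 0.0664 0.0682]
0.05 [0.0646 0.0664 0.0676]
0.08 [0.0664 0.0678 0.0692]
```

send_rows:
  moves:
    - [0,0,-0.1,0,0,0]
    - [0,0,-0.25,0,0,0]
    - [0,0,-0.45,0,0,0]
    - [-0.15,0,-0.5,0,0,0]
    - [-0.33,0,-0.5,0,0,0]
    - [-0.51,0,-0.5,0,0,0]
    - [-0.69,0,-0.5,0,0,0.03]
    - [-0.86,0,-0.5,0,0,0.06]
    - [-1,0,-0.5,0,0,0.06]
    - [-1,0,-0.5,0,0,0.06]
  grip: 0

```text
time_s: 29.75
position: [0.4837, -0.1078, 0.1883]
tcp_rot: [[0.174, 0.985, 0.001], [0.985, -0.174, -0.001], [-0.001, 0.002, -1.0]]
force: [-0.1, -0.0, -0.2]
opening: 0.009
grasp_force: 0.0
```

```bash
python3 - <<'E'
from h import *
rows((.488,-.285,.17,80.2))
E
```

```text
at [ 0.4837 -0.1078  0.1883] yaw 80.0 q6 -15.4 t 29.75 open 0.009
(0.488, -0.285, 0.17, 80.2) [-0.695, 0.14, 0.074] [0.001, 0.001, -0.002] rows 4
```

send_rows:
  moves:
    - [-0.17,0.03,0,0,0,0]
    - [-0.35,0.07,0.03,0,0,0]
    - [-0.53,0.1,0.07,0,0,0]
    - [-0.65,0.13,0.07,0,0,0]
    - [-0.695,0.14,0.07,0,0,0]
    - [-0.695,0.14,0.07,0,0,0]
    - [-0.695,0.14,0.07,0,0,0]
  grip: 0

```text
time_s: 30.45
position: [0.4878, -0.2788, 0.1702]
tcp_rot: [[0.168, 0.986, -0.002], [0.986, -0.168, 0.003], [0.002, -0.002, -1.0]]
force: [0.3, 0.5, -0.2]
opening: 0.008
grasp_force: 0.0
```

```bash
python3 - <<'E'
from h import *
X,p=cloud("wrist"); cv2.imwrite("pics/w3.png",p[:,:,::-1])
q=X.reshape(-1,3)
for n,c in(("round",(.4623,-.2568)),("cross",(.5256,-.2681)),("bar",(.451,-.3217)),("sq",(.5149,-.3339)),("plunger",(.595,-.3126))):
    z=(.0415,.049) if n!="plunger" else (.07,.08)
    k=q[(q[:,2]>z[0])&(q[:,2]<z[1])&(np.hypot(q[:,0]-c[0],q[:,1]-c[1])<.03)]
    if len(k)>20: print(n,len(k),[np.round(v,1) for v in cv2.minAreaRect((k[:,:2]*1000).astype(np.float32))],(np.median(k,0)*1000).round(1))
rows((.4623,-.2568,.06,80.2))
E
```

```text
round 987 [array([ 461.2, -256.1]), array([33.1, 33. ]), np.float64(16.5)] [ 461.4 -255.6   43.9]
cross 1027 [array([ 524.7, -266.8]), array([38.3, 38. ]), np.float64(36.5)] [ 525.2 -266.3   43.7]
bar 583 [array([ 450.2, -321. ]), array([16.9, 45.8]), np.float64(79.5)] [ 445.9 -319.3   43.8]
sq 842 [array([ 515.1, -329.6]), array([28.3, 31.7]), np.float64(81.4)] [ 514.9 -329.1   43.7]
plunger 2570 [array([ 594.5, -311.1]), array([50.4, 50.9]), np.float64(85.0)] [ 594.1 -310.2   73.5]
at [ 0.4878 -0.2784  0.1703] yaw 80.4 q6 -31.5 t 30.5 open 0.005
(0.4623, -0.2568, 0.06, 80.2) [0.067, -0.114, 0.441] [-0.001, -0.001, 0.002] rows 3
```

View pics/w3.png

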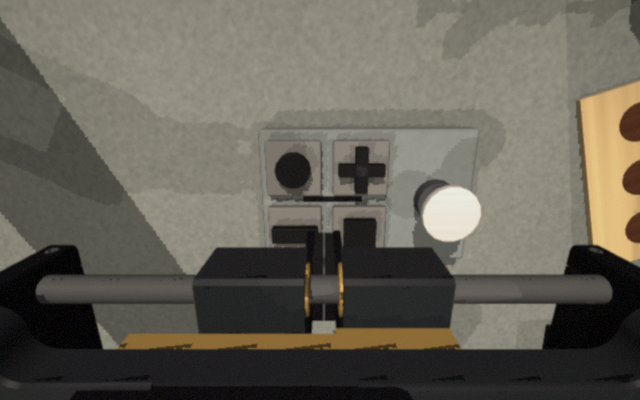

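The wrist view shows round (293,170), cross (361,170), bar (295,235) and square (360,233), with the plunger at (450,213). The sizes match, so I'll start with the round key.

send_rows:
  moves:
    - [0.035,-0.06,0.1,0,0,0]
    - [0.071,-0.119,0.22,0,0,0]
    - [0.071,-0.119,0.34,0,0,0]
    - [0.071,-0.119,0.42,0,0,0]
    - [0.071,-0.119,0.42,0,0,0]
    - [0.071,-0.119,0.47,0,0,0]
    - [0.071,-0.119,0.5,0,0,0]
    - [0.071,-0.119,0.52,0,0,0]
    - [0.071,-0.119,0.533,0,0,0]
    - [0.071,-0.119,0.533,0,0,0]
    - [0.071,-0.119,0.533,0,0,0]
  grip: 0

```text
time_s: 31.6
position: [0.4623, -0.2581, 0.0392]
tcp_rot: [[0.17, 0.986, 0.001], [0.986, -0.17, 0.0], [0.0, 0.001, -1.0]]
force: [-0.5, 3.5, 15.1]
opening: 0.004
grasp_force: 7.2
```

send_rows:
  moves:
    - [0,0,-0.06,0,0,0]
    - [0,0,-0.12,0,0,0]
    - [-0.09,0,-0.12,0,0,0]
    - [-0.18,0,-0.12,0,0,0]
    - [-0.254,-0.005,-0.12,0,0,0]
    - [-0.254,-0.005,-0.12,0,0,0]
    - [-0.254,-0.005,-0.07,0,0,0]
    - [-0.254,-0.005,-0.035,0,0,0]
    - [-0.254,-0.005,-0.015,0,0,0]
    - [-0.254,-0.005,0,0,0,0]
    - [-0.254,-0.005,0,0,0,0]
    - [-0.254,-0.005,0,0,0,0]
  grip: 0

```text
time_s: 32.8
position: [0.4492, -0.3193, 0.0391]
tcp_rot: [[0.168, 0.986, -0.002], [0.986, -0.168, 0.002], [0.001, -0.002, -1.0]]
force: [-3.7, 2.5, 21.5]
opening: 0.002
grasp_force: 10.4
```

Bar bottomed at 21 N. Back to the round key.

send_rows:
  moves:
    - [0,0,-0.06,0,0,0]
    - [0,0,-0.12,0,0,0]
    - [0.09,0,-0.12,0,0,0]
    - [0.18,0,-0.12,0,0,0]
    - [0.257,0.005,-0.12,0,0,0]
    - [0.257,0.005,-0.12,0,0,0]
    - [0.257,0.005,-0.07,0,0,0]
    - [0.257,0.005,-0.035,0,0,0]
    - [0.257,0.005,-0.015,0,0,0]
    - [0.257,0.005,0,0,0,0]
    - [0.257,0.005,0,0,0,0]
    - [0.257,0.005,0,0,0,0]
  grip: 0

```text
time_s: 34.0
position: [0.4619, -0.2581, 0.0391]
tcp_rot: [[0.17, 0.985, 0.0], [0.985, -0.17, 0.0], [0.0, 0.0, -1.0]]
force: [-2.2, 3.0, 20.3]
opening: 0.005
grasp_force: 10.5
```

send_rows:
  moves:
    - [0,0,-0.06,0,0,0]
    - [0,0,-0.12,0,0,0]
    - [-0.09,0.09,-0.14,0,0,0]
    - [-0.18,0.18,-0.14,0,0,0]
    - [-0.256,0.256,-0.13,0,0,0]
    - [-0.256,0.256,-0.12,0,0,0]
    - [-0.256,0.256,-0.07,0,0,0]
    - [-0.256,0.256,-0.035,0,0,0]
    - [-0.256,0.256,-0.015,0,0,0]
    - [-0.256,0.256,0,0,0,0]
    - [-0.256,0.256,0,0,0,0]
    - [-0.256,0.256,0,0,0,0]
  grip: 0

```text
time_s: 35.2
position: [0.5124, -0.3301, 0.0392]
tcp_rot: [[0.168, 0.986, -0.004], [0.986, -0.168, 0.002], [0.002, -0.004, -1.0]]
force: [-6.2, 2.3, 17.4]
opening: 0.004
grasp_force: 8.9
```

send_rows:
  moves:
    - [0,0,-0.06,0,0,0]
    - [0,0,-0.12,0,0,0]
    - [0,-0.09,-0.13,0,0,0]
    - [-0.004,-0.18,-0.13,0,0,0]
    - [-0.004,-0.252,-0.12,0,0,0]
    - [-0.004,-0.252,-0.12,0,0,0]
    - [-0.004,-0.252,-0.07,0,0,0]
    - [-0.004,-0.252,-0.035,0,0,0]
    - [-0.004,-0.252,-0.015,0,0,0]
    - [-0.004,-0.252,0,0,0,0]
    - [-0.004,-0.252,0,0,0,0]
    - [-0.004,-0.252,0,0,0,0]
  grip: 0

```text
time_s: 36.4
position: [0.453, -0.3223, 0.0391]
tcp_rot: [[0.168, 0.986, 0.001], [0.986, -0.168, -0.001], [-0.001, 0.001, -1.0]]
force: [-1.3, 2.2, 18.6]
opening: 0.004
grasp_force: 9.3
```

send_rows:
  moves:
    - [0,0,-0.1,0,0,0]
    - [0,0,-0.27,0,0,0]
    - [0.03,0.12,-0.27,0,0,0]
    - [0.07,0.27,-0.27,0,0,0]
    - [0.11,0.42,-0.27,0,0,0]
    - [0.14,0.55,-0.27,0,0,0]
    - [0.14,0.55,-0.27,0,0,0]
    - [0.14,0.55,-0.27,0,0,0]
  grip: 0

```text
time_s: 37.2
position: [0.5935, -0.3096, 0.1032]
tcp_rot: [[0.167, 0.986, -0.002], [0.986, -0.167, 0.002], [0.001, -0.003, -1.0]]
force: [-0.1, -0.2, -0.7]
opening: 0.004
grasp_force: 0.0
```

send_rows:
  moves:
    - [0,0,0.06,0,0,0]
    - [0,0,0.11,0,0,0]
    - [0,0,0.15,0,0,0]
    - [0,0,0.18,0,0,0]
    - [0,0,0.195,0,0,0]
    - [0,0,0.2,0,0,0]
    - [0,0,0.2,0,0,0]
    - [0,0,0.2,0,0,0]
  grip: 0

```text
time_s: 38.0
position: [0.5919, -0.3103, 0.0573]
tcp_rot: [[0.169, 0.986, -0.003], [0.986, -0.169, 0.001], [0.001, -0.003, -1.0]]
force: [-5.6, 2.8, 19.3]
opening: 0.007
grasp_force: 9.5
```

Plunger is at its stop (z 57.3 mm, 19 N). Now I retreat and check.

send_rows:
  moves:
    - [0,0,-0.1,0,0,0]
    - [0,0,-0.25,0,0,0]
    - [0,0,-0.45,0,0,0]
    - [0,0,-0.6,0,0,0]
    - [0,0,-0.6,0,0,0]

```text
time_s: 38.5
position: [0.5962, -0.3132, 0.2107]
tcp_rot: [[0.17, 0.985, 0.009], [0.986, -0.17, -0.007], [-0.005, 0.01, -1.0]]
force: [0.3, 0.8, -0.3]
opening: 0.008
grasp_force: 0.0
```

```bash
python3 - <<'E'
from h import *
a=np.radians(-4.4); E=np.array([[np.cos(a),-np.sin(a)],[np.sin(a),np.cos(a)]])
C=np.array([.504,.191])
for n in("scene","side"):
    X,p=cloud(n); q=X.reshape(-1,3); r=(q[:,:2]-C)@E
    for y in(-.07,0,.07): k=(abs(r[:,1]-y)<.006)&(abs(r[:,0])<.08); print(n,y,np.percentile(q[k,2],[5,50,95]).round(4))
    cv2.imwrite(f"pics/{n}9.png",p[:,:,::-1])
print(readout.read_state()['force'])
E
```

```text
scene -0.07 [0.064  0.0659 0.0681]
scene 0 [0.0639 0.0659 0.0676]
scene 0.07 [0.0643 0.0662 0.0685]
side -0.07 [0.0646 0.0666 0.0688]
side 0 [0.0643 0.0666 0.0688]
side 0.07 [0.0645 0.067  0.0694]
[-0.67396651  0.0115342  -1.06818848]
```

View pics/scene9.png

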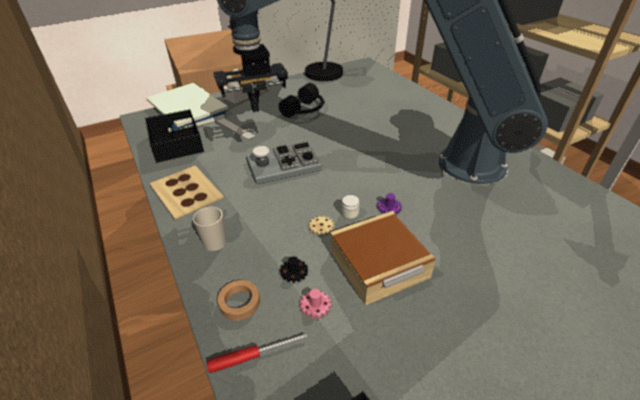

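The hood lies flat on the case at (380,255). The tin (350,207) and flat gear (321,225) are where they started, no hubbed tan gear is left outside, and the arm is clear.

```bash
python3 -c "
from rig import ticket
print(ticket.hand_in())"
```

```text
the job is handed in; nothing more can be done
None
```

I put all four hubbed gears hub-up in the case, shut the hood, keyed round, bar, round, square, bar, pressed the plunger to its stop and handed the job in; no verdict came back.

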